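Give the leaf press four more minutes on its click timer

ROBOT

A 7-joint arm with a two-finger parallel gripper is mounted at the origin on the work surface. World frame = base frame: x ahead of the robot, y to its left, z up, the work surface at z = 0. Lengths are in m, angles in rad, forces in N, time in s.
With the tool pointing down it reaches from about 0.4 to 0.85 m from the base axis. Payload 4.4 kg.
Tool frame: the origin (TCP) lies midway between the tips of the shut fingers; the grasp point (between the pads) lies 19 mm behind it; z points along the fingers, y is the line along which they close (so a half turn about z gives the same grasp; the last joint's range is limited). The gripper opens to 94 mm and grips with 3 to 60 N. Pads are 16 mm wide; open, the fingers measure 119 mm over their backs; the gripper's body (75 mm by 177 mm) begins 78 mm behind the grasp point.
Start: joints at [1.167, 0.628, 0.038, 1.517, -0.027, 0.996, -0.02], TCP at [0.215, -0.613, 0.205] pointing down, gripper open.
Joint ranges: [-3.06, 3.06], [-0.37, 2.12], [-1.25, 1.32], [0.18, 2.47], [-1.1, 4.24], [0.23, 1.98], [-2.94, 2.94]. Speed limits (rad/s): [2.57, 2.57, 3.14, 3.14, 3.14, 3.14, 3.14].

INTERFACE

Orientations are given as a unit quaternion [x, y, z, w].
In Python, from station import sensors, snapshot, calibration, ticket, finder gives the robot as it stands.
- The arm moves only by the tool jog_arm, never from a script. Its argument "moves" is a list that holds one entry, the list of rows, each a list of 5 numbers: the shift along the tool's x, y, z each as a share of 10 cm, from -1 to 1, then the turn about the tool's z as a share of 45 degrees, from -1 to 1, then the opening, from 0 (shut) to 1 (fully open). In form: [[[x, y, z, roll, hand], ...]]. A call has 1 to 20 rows; each row is the pose to reach, as a shift and turn from the pose commanded when the call began, along the tool's axes at that moment; what a row does not reach only later rows make up. A row lasts 1/10 s, in which the tool goes at most 50 mm and 8.59 degrees, less where a joint would pass 70% of its speed; a pose out of reach is approached as far as the arm can. A call with a number of a shift or a turn outside -1 to 1 is refused whole. A call with a gripper value outside its range is refused whole. The fingers move at their own pace and stop on an object; "squeeze" is the grip in N (left out, the last holds). Time passes only in rows, so rows that repeat a pose let the fingers close. It gives the time, the measured TCP pose, the force, the opening and the grip force at its end, in the units of the state.
- sensors.get_obs(): the state, without advancing time (a new reading comes with each control period).
- snapshot(name): name is "scene" or "top" or "wrist"; returns the picture (420x560x3 uint8, red, green, blue); there is no depth.
- calibration(name): a dict with "fx", "fy", "cx", "cy" (pixels), "world_from_camera" (4x4, takes a point from camera to world coordinates). Camera axes: x right, y down, z forward; pixel columns grow to the right and rows downward; lengths in m; the calibration is good to about 2 mm. A picture is of the moment at which its call begins: read the wrist's pose just before it. calibration takes no time and is no camera call; for the wrist camera it gives the pose at the moment of the call.
- ticket.hand_in(): hands the job in; it is judged then, once.
Trained networks look in the newest picture that a camera, given by its name, has taken for a name from the list of things; names that differ only in an ending like _2 or _b are one class to them, and where a whole thing is asked for, a point or a joint stands for the part that bears it (a point fixed in the world has none). Each returns a list of dicts, best first, with "p" (0 to 1); they miss things now and then, are a little off and sometimes report something else, mostly with a low value. They report only what shows in the picture. A call takes as long as a camera call.
- finder.search_frame(thing, camera): "box" ([centre column, centre row, width, height] in pixels, round what is visible of it).
- finder.masks_of(thing, camera): "region" (420x560 bool, what is visible of it) and "box" ([centre column, centre row, width, height] in pixels, round what is visible of it).
- finder.landmark_of(thing, camera): "xy" ([column, row] in pixels: a listed point, or the origin of a listed thing).
The state is a dict: "time_s": time; "joint_pos": joint angles; "joint_velocities": joint speeds; "joint_efforts": joint torques, N m; "ee_pos": TCP position; "tool_rot": TCP orientation; "contact_force": force on the tool from outside, world axes, zero at the start; "wrist_torque": the same for the moment, N m; "opening": finger opening in m; "finger_force": force on a finger pad.
Only numpy, scipy, OpenCV 4.12 (cv2) and the standard library are available. Lean on these libraries where they do the work, as an engineer would, in place of code of your own. Each camera call takes 0.05 s, during which the arm holds its last target. There are 200 camera calls.

TASK

The palm-leaf strips in the press need four more minutes: with a fingertip against the orange tab, push the timer's black dial round clockwise exactly four clicks from where it stands, never a fifth, and leave it resting in that click. Then press the green start button fully down with a fingertip and move clear. Push gently, pinch or lift nothing, and leave the pump bottle, the white tub and the leaf bundle where they are.

Things in the scene. Friction and masses are not known exactly. Their poses are not given: they have to be found in the camera images.
- timer: fixed cream timer box, 155 x 260 mm, top face 50 mm high; origin at the centre of its underside, z up. In its frame the dial's vertical axis is at x 0, y +42 mm and the start button at x 0, y -85 mm. It is turned differently each time
- dial_axis (a point): point on the dial's vertical axis, at the height of the dial's flat upper face (65 mm above the table); axes as the timer's. The dial is a flat black disc of 64 mm radius with one orange tab standing on it and tick marks round it, one per click. Pushing squarely on the tab's push face turns it clockwise seen from above
- dial_tab (a point): centre of the orange tab's push face, 40 mm from the dial's axis, 10 mm above its upper face; turns with the dial. The face is upright, in a plane through the axis, 24 mm wide (28 to 52 mm from the axis), 20 mm tall. From it, clockwise, the tab's top is level for 9 mm (white line), then ramps down to the disc, 38 mm long in all, so it cannot be pinched
- dial (a joint): dial angle in rad, growing clockwise seen from above. One click is 0.419 rad (24 degrees); rests within 0.03 rad of whole multiples, 0 (end stop) to 11 clicks. At 0 the tab points from the axis along the timer's -x. Starts at rest at 0, 1, 2 or 3 clicks. It takes up to about 5 N on the tab; half-way the dial snaps on by itself into the next rest and stays
- start (a joint): travel of the green start button in m: 0 up, 0.006 fully down. It springs back up when let go
- start_top (a point): centre of the green button's top face, 16 mm radius; it is pressed straight down, 6 mm of travel, 5 N when fully down
- pump_bottle: loose clear pump bottle with a white pump head, 64 mm wide, 194 mm tall, beyond the dial end of the timer; origin at the centre of its base
- tub: loose white plastic tub, 84 mm wide, 75 mm tall, beyond the button end of the timer; origin at the centre of its base
- leaf_bundle: loose tied bundle of brown palm-leaf strips, 42 x 240 x 20 mm, on the timer's far side (+x); origin at the centre of its underside

How it is judged:
On the way, in this order (a step that is already met when the one before it is completed fails the run):
1. the dial rests four clicks clockwise of where it started (within 0.4 of a click) (distance of dial_tab from where it was at the start of the episode between 0.0548 and 0.0637 m and velocity of joint dial below 0.3 rad/s), for 0.3 s.
2. the start button is pressed down by the fingers (4 mm or more) with the dial four clicks on (value of joint start above 0.004 m and contact force between the fingers and timer above 0.5 N and distance of dial_tab from where it was at the start of the episode between 0.0548 and 0.0637 m), for 0.05 s.
At the end, for the whole second after the job is handed in: The dial is at rest four clicks clockwise of where it started (tab 54.8 to 63.7 mm from its starting place in a straight line, that is 3.6 to 4.4 clicks), the start button has been pressed and is up again, and the bottle, tub and bundle are within 15 mm of where they stood (distance of dial_tab from where it was at the start of the episode between 0.0548 and 0.0637 m and velocity of joint dial between -0.05 and 0.05 rad/s and value of joint start below 0.002 m and distance of each of pump_bottle, tub, leaf_bundle from where it was at the start of the episode below 0.015 m); the robot touches nothing.
It fails at once if the dial is turned on towards a fifth click (over 4.6 clicks) (distance of dial_tab from where it was at the start of the episode above 0.0657 m).
It fails at once if the dial is pushed or pinched with more than 25 N, or the button with more than 45 N ((contact force between the fingers and timer above 25 N and value of joint start below 0.001 m) or contact force between the fingers and timer above 45 N).
It fails at once if the pump bottle, the tub or the leaf bundle is shifted or lifted by more than 15 mm (distance of any of pump_bottle, tub, leaf_bundle from where it was at the start of the episode above 0.015 m).
It fails at once if the bottle or the tub is tipped (angle between any of pump_bottle, tub's own z axis and vertical above 0.3 rad).
It also fails if it takes over 48 s, if anything falls off the work surface, if the arm or the gripper's body presses on something with over 40 N, if the wrist force passes 120 N, or if a joint passes its speed limit or range.

## Working session

There is one attempt and no reset: what is moved stays moved. The work goes in short steps, Python scripts to look and compute and a tool call to move; the robot and the scene stay as the last step left them, time stands still between calls to the robot, and variables do not carry over. Pictures are saved under pics/ and viewed, at most 10 in all, crops included, and the job is handed in when it is done.

Besides the shell and the picture viewer there is one more tool, called after ">>>" as name([rows], argument=value, ...), one row to a line, values as JSON. jog_arm: Moves the arm, as the interface text tells. Shift numbers are shares of 10 cm and turn numbers shares of 45 degrees, none past 1 either way. Its arguments: {"type":"object","properties":{"moves":{"type":"array","items":{"type":"array","items":{"type":"array","items":{"type":"number"}}}},"squeeze":{"type":"number"}},"required":["moves"]}

```bash
mkdir -p pics
cat > h.py <<'E'
import numpy as np, cv2
from station import sensors, snapshot, calibration, ticket, finder
def ray(cam,uv,z,c=None):
    c=c or calibration(cam); T=np.array(c["world_from_camera"])
    d=T[:3,:3]@np.array([(uv[0]-c["cx"])/c["fx"],(uv[1]-c["cy"])/c["fy"],1]); o=T[:3,3]
    return o+d*(z-o[2])/d[2]
def proj(cam,P):
    c=calibration(cam); T=np.linalg.inv(np.array(c["world_from_camera"])); p=T[:3,:3]@np.array(P)+T[:3,3]
    return np.array([c["fx"]*p[0]/p[2]+c["cx"],c["fy"]*p[1]/p[2]+c["cy"]])
Z=dict(dial_axis=.065,dial_tab=.075,start_top=.055,pump_bottle=0,tub=0,leaf_bundle=0,timer=0)
E
python3 - <<'E'
from h import *
o=sensors.get_obs();print(o["time_s"],o["ee_pos"],o["tool_rot"])
ims=[]
for cam in("top","scene"):
    im=snapshot(cam);ims.append(im)
    for t,z in Z.items():
        r=finder.landmark_of(t,cam)
        for q in r[:1]: print(cam,t,np.round(q["xy"],1),round(q["p"],2),np.round(ray(cam,q["xy"],z),4))
im=np.hstack(ims);cv2.imwrite("pics/a.png",cv2.resize(ims[0],(800,600),interpolation=cv2.INTER_CUBIC)[...,::-1])
print(sensors.get_obs()["time_s"])
E
```

```text
0.0 [ 0.21520212 -0.61260979  0.20455726] [ 9.85769268e-01  1.68101208e-01 -1.75519536e-04 -9.50024419e-04]
top dial_tab [251.7 209.6] 0.8 [0.5831 0.1287 0.075 ]
top start_top [321.7 224.9] 0.49 [ 0.5494 -0.0321  0.055 ]
top pump_bottle [199.2 189. ] 0.63 [0.6428 0.2648 0.    ]
top tub [394.7 233.2] 0.77 [ 0.5339 -0.2097  0.    ]
top leaf_bundle [298.5 148.5] 0.68 [0.7428 0.0213 0.    ]
top timer [286.6 218.4] 0.74 [0.5701 0.0505 0.    ]
scene dial_axis [310.8 217. ] 0.92 [0.5731 0.091  0.065 ]
scene dial_tab [323.6 225.8] 0.9 [0.5868 0.131  0.075 ]
scene start_top [274.6 184.3] 0.47 [ 0.5243 -0.0402  0.055 ]
scene pump_bottle [358.2 288.2] 0.59 [0.6428 0.2553 0.    ]
scene tub [220.1 173.7] 0.96 [ 0.5285 -0.2157  0.    ]
scene leaf_bundle [246.3 267.9] 0.97 [0.7331 0.0193 0.    ]
scene timer [294.4 226.1] 0.59 [0.5723 0.0486 0.    ]
0.8
```

View pics/a.png

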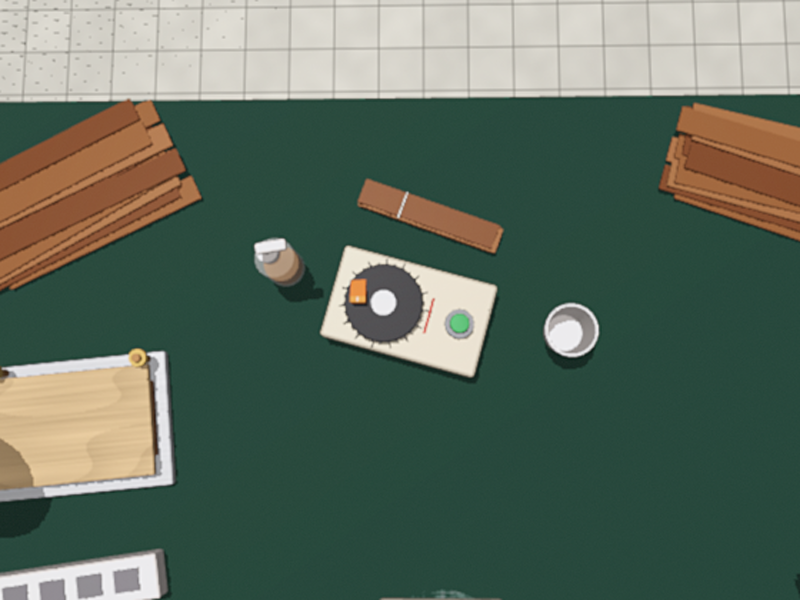

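The top view shows the timer near the centre, turned about -15°. The dial is at (383,302), the orange tab at its left at (358,291), and the button at (459,323) on the 800x600 picture. The bottle is to the left, the tub to the right and the bundle beyond. I'm moving above it for a close look.

>>> jog_arm([
  [[0.35,-0.35,-0.2,0,0],[0.7,-0.7,-0.4,0,0],[1,-1,-0.5,0,0]],
])

```text
time_s: 1.1
ee_pos: [0.2771, -0.4853, 0.2563]
tool_rot: [0.986, 0.167, 0.0, 0.001]
contact_force: [1.4, -0.3, 0.7]
opening: 0.0732
finger_force: 0.0
```

>>> jog_arm([
  [[0.35,-0.35,0,0,0],[0.7,-0.7,0,0,0],[1,-1,0,0,0]],
])

```text
time_s: 1.4
ee_pos: [0.3388, -0.3561, 0.2558]
tool_rot: [0.986, 0.169, 0.0, 0.0]
contact_force: [0.5, -0.7, -0.5]
opening: 0.0498
finger_force: 0.0
```

>>> jog_arm([
  [[0.35,-0.35,0,0,0],[0.7,-0.7,0,0,0],[1,-1,0,0,0]],
])

```text
time_s: 1.7
ee_pos: [0.3999, -0.2286, 0.2558]
tool_rot: [0.986, 0.169, 0.001, 0.0]
contact_force: [0.9, 0.0, -0.0]
opening: 0.0253
finger_force: 0.0
```

>>> jog_arm([
  [[0.35,-0.35,0,0,0],[0.7,-0.7,0,0,0],[1,-1,0,0,0]],
])

```text
time_s: 2.0
ee_pos: [0.4611, -0.101, 0.2558]
tool_rot: [0.986, 0.169, 0.001, -0.0]
contact_force: [-0.1, -0.2, -0.0]
opening: 0.002
finger_force: 0.0
```

>>> jog_arm([
  [[0.35,-0.35,0,0,0],[0.7,-0.7,0,0,0],[0.8,-1,0,0,0],[0.8,-1,0,0,0],[0.8,-1,0,0,0]],
])

```text
time_s: 2.5
ee_pos: [0.5023, 0.0174, 0.2554]
tool_rot: [0.986, 0.169, -0.0, 0.0]
contact_force: [-0.6, -0.5, -0.5]
opening: 0.0004
finger_force: 0.0
```

```bash
cat > look.py <<'E'
from h import *
import sys
o=sensors.get_obs();print(o["time_s"],np.round(o["ee_pos"],4),np.round(o["tool_rot"],4),np.round(o["joint_pos"],2),o["opening"])
print(np.round(np.array(calibration("wrist")["world_from_camera"]),3).tolist())
im=snapshot("wrist")
for t in("dial_axis","dial_tab","start_top"):
    for q in finder.landmark_of(t,"wrist")[:1]: print(t,np.round(q["xy"],1),round(q["p"],2),np.round(ray("wrist",q["xy"],Z[t]),4))
cv2.imwrite(f"pics/{sys.argv[1]}.png",im[...,::-1])
E
python3 look.py b
```

```text
2.5 [0.5023 0.0174 0.2554] [ 9.856e-01  1.688e-01 -1.000e-04  3.000e-04] [ 0.01  0.36 -0.13  1.85  0.06  0.93 -1.38] 0.0003761285716523362
[[0.333, -0.917, -0.22, 0.566], [-0.943, -0.324, -0.078, 0.041], [0.0, 0.233, -0.972, 0.435], [0.0, 0.0, 0.0, 1.0]]
dial_tab [205.6  99. ] 0.66 [0.578 0.13  0.075]
start_top [326.5 176.5] 0.61 [ 0.5405 -0.0318  0.055 ]
```

View pics/b.png

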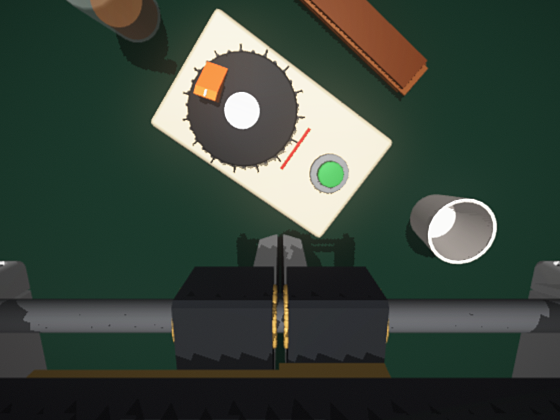

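The wrist view shows the dial centred near (242,108), the tab at (210,82) with its push face at the lower end, about (207,100), and the button at (330,174). Next I fit the dial circle and the timer outline to get accurate positions.

```bash
cat > fit.py <<'E'
from h import *
im=cv2.imread("pics/b.png"); c=calibration("wrist")
def w(p,z): return np.array([ray("wrist",q,z,c)[:2] for q in np.reshape(p,(-1,2))])
hsv=cv2.cvtColor(im,cv2.COLOR_BGR2HSV); roi=np.zeros(im.shape[:2],np.uint8); roi[:238,140:400]=1
def big(m): 
    k=max(cv2.findContours((m&roi).astype(np.uint8),cv2.RETR_EXTERNAL,cv2.CHAIN_APPROX_NONE)[0],key=cv2.contourArea); return k
H,S,V=cv2.split(hsv)
cream=big(((S<60)&(V>150)).astype(np.uint8))
r=cv2.minAreaRect((w(cream,.05)*1000).astype(np.float32)); print("timer",r)
# disc
m=np.zeros_like(roi); cv2.drawContours(m,[cream],-1,1,-1)
dk=((V<110)&(S<80)).astype(np.uint8)&m; dk=cv2.morphologyEx(dk,cv2.MORPH_OPEN,np.ones((7,7),np.uint8))
k=big(dk); e=cv2.convexHull(k); print("disc",cv2.minEnclosingCircle((w(e,.065)*1000).astype(np.float32)), cv2.fitEllipse((w(e,.065)*1000).astype(np.float32)))
g=big(((H>40)&(H<80)&(S>100)&(V>120)).astype(np.uint8)); print("btn",cv2.fitEllipse((w(g,.062)*1000).astype(np.float32)))
o=big(((H>5)&(H<22)&(S>150)&(V>120)).astype(np.uint8)); print("tab",cv2.approxPolyDP(o,2,True)[:,0].tolist(), cv2.boundingRect(o))
y,x=[int(v) for v in (108,240)]
A=im[35:180,170:310]; cv2.imwrite("pics/c.png",cv2.resize(A,(580,600),interpolation=cv2.INTER_CUBIC))
E
python3 fit.py
```

```text
timer ((568.8511352539062, 49.43296813964844), (256.3617858886719, 152.33880615234375), 74.21005249023438)
disc ((579.6737060546875, 89.55453491210938), 64.56378173828125) ((579.4326171875, 88.84571838378906), (126.28854370117188, 127.98204803466797), 85.47296905517578)
btn ((545.2210083007812, -33.6901741027832), (29.73236656188965, 30.449668884277344), 162.61849975585938)
tab [[312, 0], [399, 83], [399, 33], [365, 0]] (312, 0, 88, 84)
```

View pics/c.png

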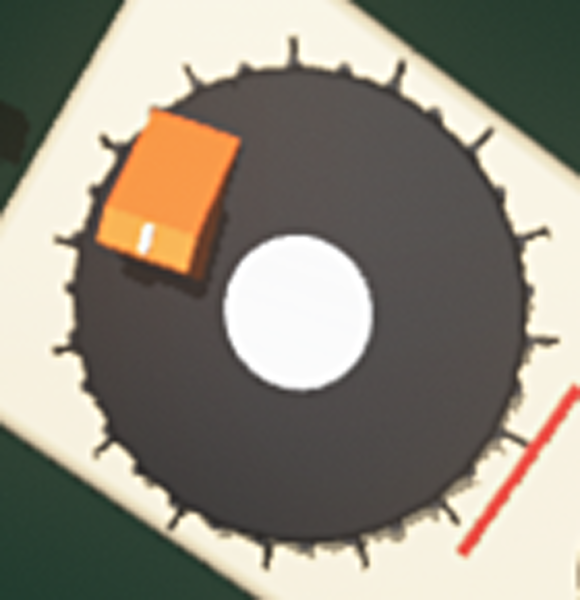

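The crop shows the tab's push-face top edge running from (97,241) to (192,275), which is full-frame (193.4,93.2) to (216.3,101.5).

Run:
```python
from h import *
ax=np.array([.5798,.0895]); yaw=np.radians(-15.8); X=np.array([np.cos(yaw),np.sin(yaw)]);Y=np.array([-X[1],X[0]])
for p in((193.4,93.2),(216.3,101.5)):
    q=ray("wrist",p,.085)[:2]; d=q-ax; print(q,np.hypot(*d),np.degrees(np.arctan2(d@Y,-d@X))/24)
for n in range(0,9):
    t=np.radians(24*n); print(n,ax+.04*(-np.cos(t)*X+np.sin(t)*Y), 180/np.pi*np.arctan2(*(-np.cos(t)*X+np.sin(t)*Y)[::-1]))
```

```text
[0.57913918 0.14156346] 0.052067653374652904 3.0613668357872856
[0.57911666 0.11589672] 0.026405562408429967 3.029878720125616
0 [0.54131128 0.10039121] 164.20000000000002
1 [0.54906866 0.11510439] 140.20000000000002
2 [0.56213977 0.12539033] 116.2
3 [0.57826449 0.12947052] 92.2
4 [0.59465471 0.12663943] 68.19999999999999
5 [0.60847642 0.1173866 ] 44.20000000000002
6 [0.61733972 0.10331193] 20.20000000000001
7 [0.61971206 0.08684904] -3.800000000000003
8 [0.61518324 0.07084453] -27.800000000000015
```

>>> jog_arm([
  [[0.2,-0.25,0.2,-0.18,0],[0.4,-0.5,0.4,-0.36,0],[0.6,-0.75,0.6,-0.54,0],[0.76,-0.93,0.8,-0.72,0],[0.76,-0.93,0.8,-0.9,0],[0.76,-0.93,0.8,-1,0]],
])

```text
time_s: 3.3
ee_pos: [0.5432, 0.1297, 0.1744]
tool_rot: [0.845, 0.534, -0.001, -0.0]
contact_force: [-0.4, -0.8, 0.6]
opening: 0.0007
finger_force: 0.0
```

>>> jog_arm([
  [[0,0,0,-0.18,0],[0,0,0,-0.36,0],[0,0,0,-0.54,0],[0,0,0,-0.62,0],[0,0,0,-0.62,0],[0,0,0,-0.62,0]],
])

```text
time_s: 3.9
ee_pos: [0.5436, 0.1291, 0.1754]
tool_rot: [0.694, 0.72, -0.0, 0.0]
contact_force: [0.8, -0.9, -0.5]
opening: 0.0005
finger_force: 0.0
```

```bash
cat > where.py <<'E'
from h import *
ax=np.array([.5798,.0895])
o=sensors.get_obs(); q=o["tool_rot"]; p=np.array(o["ee_pos"])
th=2*np.arctan2(q[1],q[0]); x=np.array([np.cos(th),np.sin(th)]); y=np.array([np.sin(th),-np.cos(th)]); d=p[:2]-ax
print("t",o["time_s"],"p",np.round(p,4),"theta",np.degrees(th),"rel axis in tool xy mm",np.round([d@x*1e3,d@y*1e3],1),"F",np.round(o["contact_force"],2),"F tool",np.round([np.array(o["contact_force"])[:2]@x,np.array(o["contact_force"])[:2]@y],2),"j7",o["joint_pos"][6])
print("polar angle",np.degrees(np.arctan2(d[1],d[0])),"r",np.hypot(*d))
E
python3 where.py; python3 look.py d
```

```text
t 3.9 p [0.5436 0.1291 0.1754] theta 92.05691757970821 rel axis in tool xy mm [ 40.9 -34.7] F [ 0.81 -0.9  -0.48] F tool [-0.93  0.77] j7 -0.5658318490844143
polar angle 132.41053729574642 r 0.053635990778408714
3.9 [0.5436 0.1291 0.1754] [ 6.943e-01  7.197e-01 -1.000e-04  1.000e-04] [ 0.02  0.57 -0.47  1.8   0.33  0.85 -0.57] 0.0004632640143703491
[[0.999, 0.035, 0.008, 0.541], [0.036, -0.972, -0.233, 0.197], [-0.0, 0.233, -0.972, 0.355], [0.0, 0.0, 0.0, 1.0]]
dial_axis [316.5 248.4] 0.81 [0.582 0.091 0.065]
dial_tab [320.2 211.8] 0.78 [0.5817 0.1314 0.075 ]
start_top [272.  358.4] 0.73 [ 0.5416 -0.0467  0.055 ]
```

View pics/d.png

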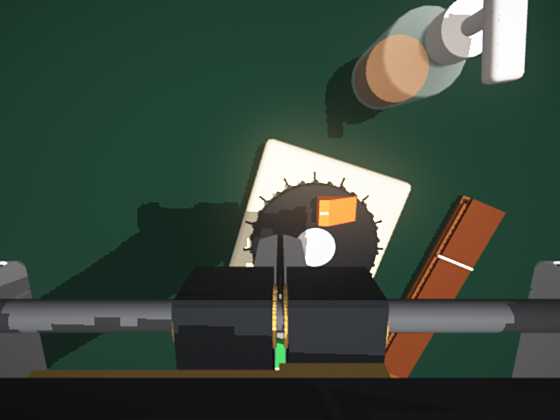

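The tab's push face is visible at (318,212), with the finger to its left behind it and the bottle clear. I'm descending now.

>>> jog_arm([
  [[0,0,0.25,0,0],[0,0,0.5,0,0],[0,0,0.75,0,0],[0,0,0.9,0,0],[0,0,1,0,0],[0,0,1,0,0],[0,0,1,0,0]],
])

```text
time_s: 4.8
ee_pos: [0.5438, 0.1305, 0.0759]
tool_rot: [0.693, 0.721, 0.0, 0.0]
contact_force: [-0.6, -1.0, 0.0]
opening: 0.0004
finger_force: 0.0
```

>>> jog_arm([
  [[-0.01,0.03,0.02,0,0],[-0.01,0.06,0.02,0,0],[-0.01,0.09,0.02,0,0],[-0.01,0.12,0.02,0,0],[-0.01,0.15,0.02,0,0],[-0.01,0.15,0.02,0,0],[-0.01,0.15,0.02,0,0]],
])

```text
time_s: 5.5
ee_pos: [0.5584, 0.1298, 0.0734]
tool_rot: [0.693, 0.721, -0.0, -0.0]
contact_force: [-0.6, -0.1, -0.4]
opening: 0.0007
finger_force: 0.0
```

```bash
python3 where.py; python3 look.py e
```

```text
t 5.5 p [0.5584 0.1298 0.0734] theta 92.24856419310802 rel axis in tool xy mm [ 41.1 -19.8] F [-0.59 -0.12 -0.37] F tool [-0.1  -0.59] j7 -0.6336929810200431
polar angle 117.95047608774752 r 0.04563786548202353
5.5 [0.5584 0.1298 0.0734] [ 0.6931  0.7208 -0.     -0.    ] [-0.03  0.72 -0.39  1.84  0.43  0.66 -0.63] 0.0006542484326181635
[[0.999, 0.038, 0.009, 0.556], [0.039, -0.972, -0.233, 0.198], [-0.0, 0.233, -0.973, 0.253], [0.0, 0.0, 0.0, 1.0]]
dial_tab [311.5 248.1] 0.87 [0.5779 0.1325 0.075 ]
```

View pics/e.png

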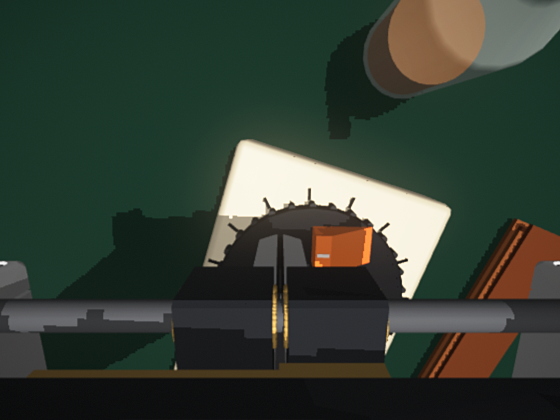

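The finger is right behind the tab: face edge at column 312, fingertip edge at about 303. I'm creeping forward to find contact.

>>> jog_arm([
  [[-0.01,0.01,0,0,0],[-0.01,0.02,0,0,0],[-0.01,0.03,0,0,0],[-0.01,0.04,0,0,0],[-0.01,0.05,0,0,0],[-0.01,0.06,0,0,0],[-0.01,0.06,0,0,0]],
])

```text
time_s: 6.4
ee_pos: [0.5646, 0.129, 0.0734]
tool_rot: [0.693, 0.721, 0.0, 0.0]
contact_force: [0.6, 0.6, 0.2]
opening: 0.0004
finger_force: 0.0
```

>>> jog_arm([
  [[0,0.01,0,0,0],[0,0.02,0,0,0],[0,0.03,0,0,0],[0,0.03,0,0,0]],
])

```text
time_s: 6.8
ee_pos: [0.567, 0.1291, 0.0733]
tool_rot: [0.693, 0.721, -0.0, -0.0]
contact_force: [-0.8, 0.1, 1.0]
opening: 0.0001
finger_force: 0.7
```

```bash
python3 where.py; python3 look.py f; python3 -c "
from h import *
a=cv2.imread('pics/f.png')[190:300,210:400]; cv2.imwrite('pics/f2.png',cv2.resize(a,None,fx=4,fy=4,interpolation=cv2.INTER_CUBIC))"
```

```text
t 6.8 p [0.567  0.1291 0.0733] theta 92.2523910151041 rel axis in tool xy mm [ 40.1 -11.3] F [-0.77  0.1   0.96] F tool [ 0.13 -0.77] j7 -0.6232339916626661
polar angle 107.9230460063895 r 0.04165957540056182
6.8 [0.567  0.1291 0.0733] [ 6.931e-01  7.209e-01 -4.000e-04 -3.000e-04] [-0.02  0.73 -0.39  1.82  0.42  0.67 -0.62] 9.382443648067799e-05
[[0.999, 0.039, 0.008, 0.565], [0.039, -0.972, -0.233, 0.197], [-0.001, 0.233, -0.972, 0.253], [0.0, 0.0, 0.0, 1.0]]
dial_tab [301.8 246.2] 0.66 [0.5806 0.1329 0.075 ]
```

View pics/f2.png

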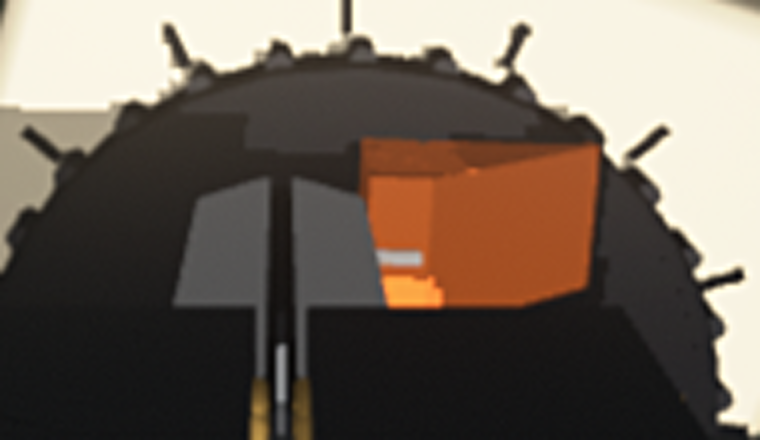

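The fingertip is just touching the push face: finger force is 0.7 and the tool sits 11.3 mm behind the axis line. Next I compute the arc rows about the axis.

```bash
python3 -c "
import numpy as np
for d in range(2,22,2):
    p=np.radians(d);print([round(v,3) for v in ((40*np.cos(p)+11.3*np.sin(p)-40)/100,(40*np.sin(p)-11.3*np.cos(p)+11.3)/100,0,d/45,0)])"
```

```text
[np.float64(0.004), np.float64(0.014), 0, 0.044, 0]
[np.float64(0.007), np.float64(0.028), 0, 0.089, 0]
[np.float64(0.01), np.float64(0.042), 0, 0.133, 0]
[np.float64(0.012), np.float64(0.057), 0, 0.178, 0]
[np.float64(0.014), np.float64(0.071), 0, 0.222, 0]
[np.float64(0.015), np.float64(0.086), 0, 0.267, 0]
[np.float64(0.015), np.float64(0.1), 0, 0.311, 0]
[np.float64(0.016), np.float64(0.115), 0, 0.356, 0]
[np.float64(0.015), np.float64(0.129), 0, 0.4, 0]
[np.float64(0.015), np.float64(0.144), 0, 0.444, 0]
```

>>> jog_arm([
  [[0.004,0.014,0,0.044,0],[0.007,0.028,0,0.089,0],[0.01,0.042,0,0.133,0],[0.012,0.057,0,0.178,0],[0.014,0.071,0,0.222,0],[0.015,0.086,0,0.267,0],[0.015,0.1,0,0.311,0],[0.016,0.115,0,0.356,0],[0.015,0.129,0,0.4,0],[0.015,0.144,0,0.444,0],[0.015,0.144,0,0.444,0]],
])

```text
time_s: 8.1
ee_pos: [0.5828, 0.1312, 0.0736]
tool_rot: [0.808, 0.589, 0.001, 0.0]
contact_force: [-1.3, 0.1, 0.3]
opening: 0.0004
finger_force: 0.2
```

```bash
cat > dial.py <<'E'
from h import *
exec(open("where.py").read().split("\n",1)[1])
for cam in("top","scene","wrist"):
    snapshot(cam)
    for q2 in finder.landmark_of("dial_tab",cam)[:1]:
        P=ray(cam,q2["xy"],.075)[:2]; e=P-ax; print(cam,round(q2["p"],2),np.round(P,4),"clicks",round(3+((92.2-np.degrees(np.arctan2(e[1],e[0])))/24),2),"r",round(np.hypot(*e),4))
E
python3 dial.py
```

```text
t 8.1 p [0.5828 0.1312 0.0736] theta 72.18734460778116 rel axis in tool xy mm [40.6 -9.9] F [-1.32  0.14  0.31] F tool [-0.27 -1.3 ] j7 -0.8737579105681239
polar angle 85.90918746925719 r 0.04183803764986893
scene 0.86 [0.5956 0.124 ] clicks 4.12 r 0.0379
wrist 0.9 [0.5945 0.1296] clicks 3.93 r 0.0427
```

>>> jog_arm([
  [[0.004,0.014,0,0.044,0],[0.005,0.028,0,0.089,0],[0.008,0.042,0,0.133,0],[0.01,0.057,0,0.178,0],[0.01,0.071,0,0.222,0],[0.01,0.086,0,0.267,0],[0.01,0.1,0,0.311,0],[0.01,0.115,0,0.356,0],[0.01,0.129,0,0.4,0],[0.01,0.144,0,0.444,0],[0.01,0.144,0,0.444,0]],
])

```text
time_s: 9.5
ee_pos: [0.5971, 0.1271, 0.0734]
tool_rot: [0.898, 0.44, 0.001, 0.001]
contact_force: [-0.8, 0.6, 0.4]
opening: 0.0003
finger_force: 0.1
```

```bash
python3 dial.py
```

```text
t 9.5 p [0.5971 0.1271 0.0734] theta 52.202473488837796 rel axis in tool xy mm [40.3 -9.3] F [-0.81  0.55  0.36] F tool [-0.06 -0.98] j7 -1.11646239882352
polar angle 65.22731942090805 r 0.04136252064307434
scene 0.91 [0.6071 0.1184] clicks 4.9 r 0.0397
```

>>> jog_arm([
  [[0.003,0.014,0,0.044,0],[0.005,0.028,0,0.089,0],[0.008,0.042,0,0.133,0],[0.01,0.057,0,0.178,0],[0.01,0.071,0,0.222,0],[0.01,0.086,0,0.267,0],[0.01,0.1,0,0.311,0],[0.01,0.115,0,0.356,0],[0.01,0.129,0,0.4,0],[0.01,0.144,0,0.444,0],[0.01,0.144,0,0.444,0]],
])

```text
time_s: 10.9
ee_pos: [0.6057, 0.1228, 0.073]
tool_rot: [0.961, 0.278, -0.001, -0.002]
contact_force: [-5.5, 6.4, 2.2]
opening: 0.0005
finger_force: 4.5
```

```bash
python3 dial.py
```

```text
t 10.9 p [0.6057 0.1228 0.073 ] theta 32.291851496431015 rel axis in tool xy mm [ 39.7 -14.3] F [-5.52  6.36  2.16] F tool [-1.27 -8.32] j7 -1.355922406072622
polar angle 52.145987319853106 r 0.04221621821189017
scene 0.68 [0.6133 0.1123] clicks 5.42 r 0.0405
wrist 0.55 [0.6127 0.1142] clicks 5.3 r 0.0412
```

>>> jog_arm([
  [[0,0,0,0,0],[0,0.007,0,0.022,0],[0.003,0.014,0,0.044,0],[0.003,0.014,0,0.044,0]],
])

```text
time_s: 11.6
ee_pos: [0.6084, 0.1194, 0.073]
tool_rot: [0.965, 0.262, -0.0, -0.0]
contact_force: [-0.4, 1.2, -0.5]
opening: 0.0002
finger_force: 0.3
```

```bash
python3 dial.py
```

```text
t 11.6 p [0.6084 0.1194 0.073 ] theta 30.32217773714752 rel axis in tool xy mm [ 39.8 -11.4] F [-0.44  1.21 -0.51] F tool [ 0.23 -1.26] j7 -1.3789757102140392
polar angle 46.308985480496105 r 0.04141757363593137
scene 0.83 [0.6176 0.1031] clicks 6.02 r 0.0402
wrist 0.94 [0.6172 0.105 ] clicks 5.91 r 0.0405
```

>>> jog_arm([
  [[0.003,0.014,0,0.044,0],[0.005,0.028,0,0.089,0],[0.008,0.042,0,0.133,0],[0.01,0.057,0,0.178,0],[0.01,0.071,0,0.222,0],[0.01,0.086,0,0.267,0],[0.01,0.1,0,0.311,0],[0.01,0.115,0,0.356,0],[0.01,0.129,0,0.4,0],[0.01,0.144,0,0.444,0],[0.01,0.144,0,0.444,0]],
])

```text
time_s: 13.0
ee_pos: [0.6161, 0.1097, 0.0732]
tool_rot: [0.996, 0.09, -0.0, -0.002]
contact_force: [-2.4, 8.9, 0.0]
opening: 0.0002
finger_force: 3.9
```

```bash
python3 dial.py
```

```text
t 13.0 p [0.6161 0.1097 0.0732] theta 10.29992306100418 rel axis in tool xy mm [ 39.4 -13.4] F [-2.45  8.91  0.01] F tool [-0.82 -9.2 ] j7 -1.6160665367243001
polar angle 29.08771819020477 r 0.0415794957669373
scene 0.58 [0.6168 0.0982] clicks 6.29 r 0.038
wrist 0.58 [0.6188 0.0983] clicks 6.31 r 0.0399
```

>>> jog_arm([
  [[0,0.007,0,0.022,0],[0,0.014,0,0.044,0],[0,0.014,0,0.044,0],[0,0.014,0,0.044,0]],
])

```text
time_s: 13.7
ee_pos: [0.6162, 0.1102, 0.0732]
tool_rot: [0.997, 0.074, -0.0, -0.003]
contact_force: [-2.7, 10.1, -1.0]
opening: 0.0005
finger_force: 5.1
```

```bash
python3 dial.py
```

```text
t 13.7 p [0.6162 0.1102 0.0732] theta 8.446337561193708 rel axis in tool xy mm [ 39.1 -15.1] F [-2.69 10.08 -1.04] F tool [ -1.18 -10.36] j7 -1.6387669698904368
polar angle 29.58160476613761 r 0.04187097623070322
top 0.71 [0.6214 0.0963] clicks 6.45 r 0.0422
scene 0.87 [0.6214 0.1058] clicks 5.95 r 0.0447
wrist 0.72 [0.6186 0.0987] clicks 6.29 r 0.0399
```

>>> jog_arm([
  [[0,0.007,0,0,0],[0,0.014,0,0,0],[0,0.014,0,0,0],[0,0.014,0,0,0]],
])

```text
time_s: 14.4
ee_pos: [0.6175, 0.1031, 0.0733]
tool_rot: [0.997, 0.073, -0.0, 0.001]
contact_force: [-0.2, -0.7, 0.6]
opening: 0.0005
finger_force: 0.2
```

```bash
python3 dial.py
```

```text
t 14.4 p [0.6175 0.1031 0.0733] theta 8.323505431073073 rel axis in tool xy mm [39.2 -8. ] F [-0.23 -0.72  0.64] F tool [-0.33  0.68] j7 -1.6365082602642114
polar angle 19.81065115595673 r 0.040034008477206166
top 0.93 [0.611  0.0917] clicks 6.67 r 0.0312
scene 0.67 [0.6219 0.0902] clicks 6.8 r 0.0421
wrist 0.7 [0.6193 0.0884] clicks 6.91 r 0.0395
```

The dial snapped to click 7, four on from the start. I'm backing off and rising.

>>> jog_arm([
  [[0,-0.05,0,0,0],[0,-0.1,0,0,0],[0,-0.12,-0.2,0,0],[0,-0.12,-0.5,0,0],[0,-0.12,-0.8,0,0],[0,-0.12,-1,0,0],[-0.3,0.2,-1,0,0],[-0.6,0.6,-1,0,0],[-0.9,0.9,-1,0,0],[-0.9,0.9,-1,0,0],[-0.9,0.9,-1,0,0]],
])

```text
time_s: 15.8
ee_pos: [0.5415, 0.0017, 0.1739]
tool_rot: [0.997, 0.072, 0.0, -0.0]
contact_force: [-0.4, 0.8, 0.8]
opening: 0.0003
finger_force: 0.0
```

```bash
python3 dial.py; python3 look.py g
```

```text
t 15.8 p [0.5415 0.0017 0.1739] theta 8.291097978752076 rel axis in tool xy mm [-50.5  81.3] F [-0.41  0.78  0.79] F tool [-0.29 -0.83] j7 -1.4808428265883309
polar angle -113.57398463113421 r 0.09575007297912029
top 0.94 [0.616  0.0862] clicks 7.06 r 0.0364
scene 0.78 [0.6228 0.0946] clicks 6.56 r 0.0433
wrist 0.89 [0.6171 0.089 ] clicks 6.87 r 0.0373
16.1 [0.5419 0.0033 0.1732] [ 9.973e-01  7.400e-02  1.000e-04 -2.000e-04] [-0.06  0.51 -0.    1.86  0.    0.77 -1.48] 0.0004990106404304151
[[0.148, -0.962, -0.23, 0.609], [-0.989, -0.144, -0.034, 0.014], [-0.001, 0.233, -0.973, 0.353], [0.0, 0.0, 0.0, 1.0]]
dial_axis [192.6 160.6] 0.63 [0.5757 0.0908 0.065 ]
dial_tab [198.1 111.5] 0.95 [0.6194 0.0866 0.075 ]
start_top [312.7 210.2] 0.85 [ 0.543  -0.0296  0.055 ]
```

View pics/g.png

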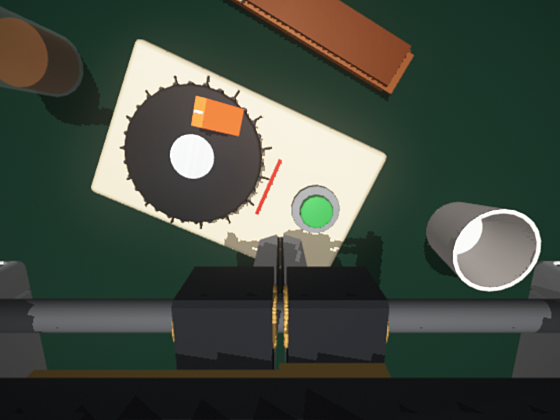

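The view shows the tab resting at click 7 at (217,115), the button at (317,211), and everything else where it stood. Next the button.

>>> jog_arm([
  [[-0.01,0.18,0.1,0,0],[-0.01,0.36,0.3,0,0],[-0.01,0.36,0.6,0,0],[-0.01,0.36,0.85,0,0],[-0.01,0.36,0.95,0,0],[-0.01,0.36,1,0,0],[-0.01,0.36,1,0,0]],
])

```text
time_s: 17.0
ee_pos: [0.546, -0.0337, 0.0735]
tool_rot: [0.997, 0.073, 0.0, -0.0]
contact_force: [0.2, -0.2, -0.2]
opening: 0.0003
finger_force: 0.0
```

>>> jog_arm([
  [[0,0,0.02,0,0],[0,0,0.04,0,0],[0,0,0.06,0,0],[0,0,0.08,0,0],[0,0,0.1,0,0],[0,0,0.1,0,0]],
])

```text
time_s: 17.6
ee_pos: [0.5469, -0.0338, 0.0659]
tool_rot: [0.997, 0.073, 0.001, 0.0]
contact_force: [-4.0, 0.3, 21.4]
opening: 0.0005
finger_force: 10.8
```

```bash
python3 where.py
```

```text
t 17.6 p [ 0.5469 -0.0338  0.0659] theta 8.366715307734284 rel axis in tool xy mm [-50.5 117.2] F [-4.    0.27 21.44] F tool [-3.92 -0.85] j7 -1.4183284253886161
polar angle -104.94468397839691 r 0.12758941382754058
```

>>> jog_arm([
  [[0,0,-0.025,0,0],[0,0,-0.025,0,0],[0,0,-0.025,0,0]],
])

```text
time_s: 17.9
ee_pos: [0.5468, -0.0338, 0.0665]
tool_rot: [0.997, 0.073, 0.001, 0.0]
contact_force: [0.7, 0.5, 5.1]
opening: 0.0003
finger_force: 2.3
```

>>> jog_arm([
  [[0,0,-0.02,0,0],[0,0,-0.02,0,0],[0,0,-0.02,0,0]],
])

```text
time_s: 18.2
ee_pos: [0.5467, -0.0338, 0.0681]
tool_rot: [0.997, 0.073, 0.001, 0.0]
contact_force: [2.5, 0.4, 3.9]
opening: 0.0002
finger_force: 1.9
```

>>> jog_arm([
  [[0,0,-0.02,0,0],[0,0,-0.02,0,0],[0,0,-0.02,0,0]],
])

```text
time_s: 18.5
ee_pos: [0.5455, -0.0339, 0.0698]
tool_rot: [0.997, 0.073, -0.0, 0.0]
contact_force: [0.8, 0.2, 2.8]
opening: 0.0006
finger_force: 1.4
```

The force falls off like a spring (5.1, 3.9, then 2.8 N as it rises), so the button was pressed fully down. Moving clear.

>>> jog_arm([
  [[0,0,-0.1,0,0],[0,0,-0.4,0,0],[0,0,-0.7,0,0],[0,0,-1,0,0],[0,0,-1,0,0],[0,0,-1,0,0],[0,0,-1,0,0]],
])

```text
time_s: 19.2
ee_pos: [0.5441, -0.0339, 0.1688]
tool_rot: [0.997, 0.073, -0.002, -0.0]
contact_force: [-0.4, -1.2, -0.7]
opening: 0.0004
finger_force: 0.0
```

```bash
python3 look.py i
```

```text
19.2 [ 0.5441 -0.0339  0.1688] [ 9.973e-01  7.300e-02 -1.700e-03 -1.000e-04] [ 0.01  0.53 -0.    1.85  0.    0.77 -1.41] 0.00042790336973464436
[[0.146, -0.961, -0.234, 0.611], [-0.989, -0.142, -0.034, -0.023], [-0.001, 0.236, -0.972, 0.348], [0.0, 0.0, 0.0, 1.0]]
dial_axis [149.  153.7] 0.82 [0.5791 0.0927 0.065 ]
dial_tab [151.3 103.5] 0.77 [0.6227 0.0887 0.075 ]
start_top [272.5 211.3] 0.78 [ 0.5401 -0.0262  0.055 ]
```

View pics/i.png

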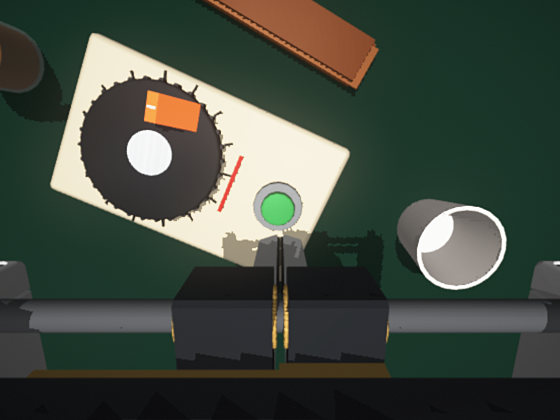

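The tab still rests at click 7 at (172,110), the button is up again at (278,208), and the tub, bottle and bundle haven't moved.

```bash
python3 -c "
from h import *
print(ticket.hand_in())"
```

```text
the job is handed in; nothing more can be done
None
```

I turned the dial four clicks clockwise (click 3 to click 7), pressed the start button fully down, let it spring back, moved clear and handed the job in; the hand-in returned no verdict.

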